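Fit the heater blanks and start the heater

ROBOT

A 7-joint arm with a two-finger parallel gripper is mounted at the origin on the work surface. World frame = base frame: x ahead of the robot, y to its left, z up, the work surface at z = 0. Lengths are in m, angles in degrees, forces in N, time in s.
With the tool pointing down it reaches from about 0.35 to 0.775 m from the base axis. Payload 3.1 kg.
Tool frame: the origin (TCP) lies on the centre line of the jaws, within the pads' length; the fingertips stand 17 mm ahead of it and the grasp point (between the pads) lies 2 mm behind it (robot.tip_reach is the distance from the TCP to the fingertips, in m); z points along the fingers, y is the direction in which the jaws open and shut (so a half turn about z gives the same grasp; the last joint's range is limited). The gripper opens to 85 mm and grips with 20 to 120 N. Pads are 22 mm wide; open, the fingers measure 114 mm over their backs; the gripper's body (76 mm by 85 mm) begins 54 mm behind the grasp point. The pads swing forward as they close: fully open they stand 13 mm farther back than shut.
Start: joints at [-2.389, 17.813, 0.802, 86.603, -0.252, 75.585, -1.558], TCP at [0.55, 0, 0.248] pointing down, gripper open.
Joint ranges: [-154.91, 154.91], [-16.99, 109.72], [-72.82, 74.43], [7.12, 147.25], [-82.49, 262.49], [11.32, 116.49], [-174.64, 174.64]. Speed limits (degrees/s): [159.86, 159.86, 180, 180, 180, 180, 180].

INTERFACE

Orientations are given as [roll, pitch, yaw] about the fixed x, y, z axes, in that order (R = Rz(yaw) Ry(pitch) Rx(roll)).
In Python, from station import robot, fingers, vision, workorder, recognise gives the robot as it stands. Calls block until the motion is done:
- robot.move_to(position, orientation): joint-space move of the TCP to a pose.
- robot.line_to(position, orientation=None, velocity=0.15, f_stop=None): straight line of the TCP; orientation=None keeps the orientation; velocity is the mean speed in m/s. With f_stop (N) it stops when the force on the tool has changed by that much, and returns True; else False.
- robot.move_j(angles): joint-space move.
- fingers.gripper_to(opening, force=None): opening from 0.0 (shut) to 1.0 (fully open); force is the grip in N (None keeps the last); returns when the fingers have stopped.
- robot.pause(seconds).
- robot.inverse_kinematics(position, orientation): joint angles nearest the present ones, or None.
- vision.grab_frame(name): name is "scene" or "side" or "wrist"; returns the picture (400x640x3 uint8, red, green, blue); there is no depth.
- vision.calibration(name): a dict with "mtx" (3x3 intrinsics, pixels), "extrinsics" (4x4, takes a point from world to camera coordinates); the wrist camera has in their place "T_tool_cam" (4x4, takes a point from camera to tool coordinates, whose origin is the TCP and whose axes are the flange's). Camera axes: x right, y up, looking along -z (the intrinsics and any distortion apply to the point x, -y, -z); pixel columns grow to the right and rows downward; lengths in m; the calibration is good to about 2 mm. A picture is of the moment at which its call begins: read the wrist's pose just before it. calibration takes no time and is no camera call.
A pose or a line that the arm cannot do raises robot.PlanningError and nothing moves.
- workorder.close_job(): hands the job in, once; it reports no verdict.
Trained networks look in the newest picture that a camera, given by its name, has taken for a name from the list of things; names that differ only in an ending like _2 or _b are one class to them, and where a whole thing is asked for, a point or a joint stands for the part that bears it (a point fixed in the world has none). Each returns a list of dicts, best first, with "p" (0 to 1); they miss things now and then, are a little off and sometimes report something else, mostly with a low value. They report only what shows in the picture. A call takes as long as a camera call. They do not tell look-alikes from the thing itself.
- recognise(label, camera): "rect" ([centre column, centre row, width, height] in pixels, round what is visible of it).
Readings, each from a call of its own:
- robot.current_time_s(): time.
- robot.current_joint_positions(): joint angles.
- robot.current_dq(): joint speeds.
- robot.current_joint_torque(): joint torques, N m.
- robot.current_tool_pos(): TCP position.
- robot.current_eef_rot(): TCP orientation.
- robot.current_contact_force(): force on the tool from outside, world axes, zero at the start.
- robot.current_torque(): the same for the moment, N m.
- robot.current_finger_gap(): opening from 0.0 (shut) to 1.0 (fully open).
Only numpy, scipy, OpenCV 4.12 (cv2) and the standard library are available. Lean on these libraries where they do the work, as an engineer would, in place of code of your own. Each camera call takes 0.05 s, during which the arm holds its last target. There are 200 camera calls.

TASK

Each bay of the block heater has a slot left open beside its tube block, one slot wider than the other. Try the aluminium blanks and lower into each slot, without dropping it, the one that fills it snugly, right down until its metal is flush with the heater's top; the blank that fits neither snugly stays on the bench. When both slots are filled, press the green start key fully down, and do not shift or tip the glassware, rack and pipette around the heater.

Things in the scene. Friction and masses are not known exactly. Their poses are not given: they have to be found in the camera images.
- heater: White block heater fixed to the bench, 186 (its x) x 204 (its y) x 95 mm high; origin: centre of its underside; x from control deck to rear, y to its left, z up. Two bays side by side, each 90 (x) x 80 (y) x 60 mm deep, floor 35 mm above the bench. In each a fixed tube block, level with the top, leaves a slot open on its left (+y). Control deck (x -93 to -27 mm) is 80 mm high.
- slot_left (a point): Left bay's slot: point on its +y wall, half-way along, level with the heater's top, at (32, 86, 95) mm in the heater's frame, same axes. The slot runs from this wall towards -y, 45 mm either way in x, 60 mm down. One slot is 24.4 mm wide (y), the other 30.4; which is which changes between episodes: seen, or found by trying. Two tube caps stand 12 mm high in each block's corners far from the slot.
- slot_right (a point): Right bay's slot: the same point, on its +y wall (the web between the bays), half-way along, level with the heater's top, at (32, -6, 95) mm in the heater's frame, same axes. The slot runs from this wall towards -y, 45 mm either way in x, 60 mm down. It is the 24.4 mm slot if the left one is 30.4, and the other way round.
- start (a joint): Green start key, 28 mm across, on the right of the control deck: 0 released, 0.006 (m) fully pressed, straight down; spring return, 5 N when fully down.
- start_top (a point): Centre of the top of the start key, 102 mm above the bench.
- thick_blank_mid (a point): Loose aluminium blank, 28 mm thick (its y) x 84 long (its x) x 60 high, lower edges chamfered; blue bow handle on top: bar 14 (y) x 62 (x) x 26 mm high on two 10 mm posts 44 mm apart. Bar's middle 85 mm above the underside; 98 mm high in all; about 0.42 kg; stands upright, z up. This point: centre, 49 mm above the underside. Stops at the mouth of the narrower slot.
- medium_blank_mid (a point): Loose aluminium blank, 22 mm thick (its y) x 84 long (its x) x 60 high, lower edges chamfered; orange bow handle on top: bar 14 (y) x 62 (x) x 26 mm high on two 10 mm posts 44 mm apart. Bar's middle 85 mm above the underside; 98 mm high in all; about 0.34 kg; stands upright, z up. This point: centre, 49 mm above the underside. Rattles in the wider slot.
- thin_blank_mid (a point): Loose aluminium blank, 16 mm thick (its y) x 84 long (its x) x 60 high, lower edges chamfered; grey bow handle on top: bar 14 (y) x 62 (x) x 26 mm high on two 10 mm posts 44 mm apart. Bar's middle 85 mm above the underside; 98 mm high in all; about 0.25 kg; stands upright, z up. This point: centre, 49 mm above the underside. Rattles in both slots.
- flask: Bystander: stoppered conical flask, 84 mm across, 157 mm tall; origin at its underside on the bench.
- petri: Bystander: stack of three Petri dishes, 90 mm across, 44 mm high; origin at its underside on the bench.
- sample_jar: Bystander: glass sample jar with white cap, 48 mm across, 103 mm tall; origin at its underside on the bench.
- wash_bottle: Bystander: white wash bottle with blue spout, 64 mm across, 189 mm tall; origin at its underside on the bench.
- beaker: Bystander: glass beaker, 70 mm across, 90 mm tall; origin at its underside on the bench.
- pipette: Bystander: white hand pipette lying on the bench, 215 mm long, 30 mm wide; origin at its underside on the bench.
- tube_rack: Bystander: blue rack of capped tubes, 190 x 75 x 92 mm; origin at its underside on the bench.
Things that resemble listed ones, but are neither listed nor needed, are in the scene too. What is shaped like the part that bears thick_blank_mid but turquoise is not meant. Leave any pink look-alike of the part that bears thin_blank_mid alone.

How it is judged (in metres and radians):
On the way, in this order (a step that is already met when the one before it is completed fails the run):
1. both slots are filled: thick blank home in one, medium blank home in the other (((horizontal distance between thick_blank_mid and slot_left below 0.022 m and z of thick_blank_mid in the frame of slot_left below -0.007 m and angle between each of thick_blank_mid, medium_blank_mid's own z axis and vertical below 0.06 rad and horizontal distance between medium_blank_mid and slot_right below 0.022 m and z of medium_blank_mid in the frame of slot_right below -0.007 m) or (horizontal distance between thick_blank_mid and slot_right below 0.022 m and z of thick_blank_mid in the frame of slot_right below -0.007 m and angle between each of thick_blank_mid, medium_blank_mid's own z axis and vertical below 0.06 rad and horizontal distance between medium_blank_mid and slot_left below 0.022 m and z of medium_blank_mid in the frame of slot_left below -0.007 m))), for 0.2 s.
2. the start key is pressed fully down with both slots filled (value of joint start above 0.0045 m and ((horizontal distance between thick_blank_mid and slot_left below 0.022 m and z of thick_blank_mid in the frame of slot_left below -0.007 m and angle between each of thick_blank_mid, medium_blank_mid's own z axis and vertical below 0.06 rad and horizontal distance between medium_blank_mid and slot_right below 0.022 m and z of medium_blank_mid in the frame of slot_right below -0.007 m) or (horizontal distance between thick_blank_mid and slot_right below 0.022 m and z of thick_blank_mid in the frame of slot_right below -0.007 m and angle between each of thick_blank_mid, medium_blank_mid's own z axis and vertical below 0.06 rad and horizontal distance between medium_blank_mid and slot_left below 0.022 m and z of medium_blank_mid in the frame of slot_left below -0.007 m))), for 0.05 s.
At the end, for the whole second after the job is handed in: Thick blank home in one slot, medium blank in the other (metal flush within 4 mm, its centre within 22 mm of the slot point seen from above, tilt under 0.06 rad), thin blank on the bench, start key released (under 2 mm down), all three blanks at rest (under 20 mm/s) (((horizontal distance between thick_blank_mid and slot_left below 0.022 m and z of thick_blank_mid in the frame of slot_left below -0.007 m and angle between each of thick_blank_mid, medium_blank_mid's own z axis and vertical below 0.06 rad and horizontal distance between medium_blank_mid and slot_right below 0.022 m and z of medium_blank_mid in the frame of slot_right below -0.007 m) or (horizontal distance between thick_blank_mid and slot_right below 0.022 m and z of thick_blank_mid in the frame of slot_right below -0.007 m and angle between each of thick_blank_mid, medium_blank_mid's own z axis and vertical below 0.06 rad and horizontal distance between medium_blank_mid and slot_left below 0.022 m and z of medium_blank_mid in the frame of slot_left below -0.007 m)) and height (world z) of thin_blank_mid between 0 and 0.06 m and value of joint start below 0.002 m and linear speed of each of thick_blank, medium_blank, thin_blank below 0.02 m/s); the robot touches nothing.
It fails at once if the start key is pressed before both slots are filled (value of joint start above 0.003 m and not ((horizontal distance between thick_blank_mid and slot_left below 0.022 m and z of thick_blank_mid in the frame of slot_left below -0.007 m and angle between each of thick_blank_mid, medium_blank_mid's own z axis and vertical below 0.06 rad and horizontal distance between medium_blank_mid and slot_right below 0.022 m and z of medium_blank_mid in the frame of slot_right below -0.007 m) or (horizontal distance between thick_blank_mid and slot_right below 0.022 m and z of thick_blank_mid in the frame of slot_right below -0.007 m and angle between each of thick_blank_mid, medium_blank_mid's own z axis and vertical below 0.06 rad and horizontal distance between medium_blank_mid and slot_left below 0.022 m and z of medium_blank_mid in the frame of slot_left below -0.007 m))).
It fails at once if a blank is dropped into a slot (faster than 0.5 m/s) instead of lowered ((horizontal distance between thick_blank_mid and slot_left below 0.03 m and z of thick_blank_mid in the frame of slot_left below 0.049 m and linear speed of thick_blank above 0.5 m/s) or (horizontal distance between thick_blank_mid and slot_right below 0.03 m and z of thick_blank_mid in the frame of slot_right below 0.049 m and linear speed of thick_blank above 0.5 m/s) or (horizontal distance between medium_blank_mid and slot_left below 0.03 m and z of medium_blank_mid in the frame of slot_left below 0.049 m and linear speed of medium_blank above 0.5 m/s) or (horizontal distance between medium_blank_mid and slot_right below 0.03 m and z of medium_blank_mid in the frame of slot_right below 0.049 m and linear speed of medium_blank above 0.5 m/s) or (horizontal distance between thin_blank_mid and slot_left below 0.03 m and z of thin_blank_mid in the frame of slot_left below 0.049 m and linear speed of thin_blank above 0.5 m/s) or (horizontal distance between thin_blank_mid and slot_right below 0.03 m and z of thin_blank_mid in the frame of slot_right below 0.049 m and linear speed of thin_blank above 0.5 m/s)).
It fails at once if the flask, Petri dishes, jar, wash bottle, beaker, pipette or tube rack is shifted more than 30 mm or tipped over (distance of any of flask, petri, sample_jar, wash_bottle, beaker, pipette, tube_rack from where it was at the start of the episode above 0.03 m or angle between any of flask, petri, sample_jar, wash_bottle, beaker, pipette, tube_rack's own z axis and vertical above 0.5 rad).
It also fails if it takes over 70 s, if anything falls off the work surface, if the arm or the gripper's body presses on something with over 40 N, if the wrist force passes 120 N, or if a joint passes its speed limit or range.

## Working session

There is one attempt and no reset: what is moved stays moved. The work goes in short steps, each a Python script; the robot and the scene stay as the last script left them, time stands still between calls to the robot, and variables do not carry over. Pictures are saved under pics/ and viewed, about 8 in all and at most 12, crops included, and the job is handed in when it is done.

```bash
mkdir -p pics
python3 - <<'E'
from station import robot, fingers, vision, workorder, recognise
import cv2,numpy as np
for c in ("scene","side"):
    im=vision.grab_frame(c); cv2.imwrite(f"pics/{c}0.png",im[:,:,::-1])
    k=vision.calibration(c); print(c,np.round(k["mtx"],1).tolist(),np.round(k["extrinsics"],3).tolist(),[x for x in k])
    for n in ["heater","start","thick_blank_mid","medium_blank_mid","thin_blank_mid","flask","petri","sample_jar","wash_bottle","beaker","pipette","tube_rack"]:
        print(n,[(np.round(d["rect"]).astype(int).tolist(),round(d["p"],2)) for d in recognise(n,c)[:4]])
k=vision.calibration("wrist");print(k)
print(robot.current_time_s(),robot.current_eef_rot(),robot.tip_reach)
E
```

```text
scene [[376.1, 0.0, 316.6], [0.0, 376.1, 204.0], [0.0, 0.0, 1.0]] [[-0.684, 0.729, -0.014, 0.387], [-0.517, -0.472, 0.714, 0.229], [0.514, 0.496, 0.7, -1.719], [0.0, 0.0, 0.0, 1.0]] ['mtx', 'extrinsics']
heater [([317, 216, 75, 66], 0.75)]
start [([237, 157, 13, 22], 0.54)]
thick_blank_mid [([373, 267, 28, 27], 0.86), ([406, 263, 27, 31], 0.71)]
medium_blank_mid [([278, 165, 15, 25], 0.65)]
thin_blank_mid [([394, 238, 13, 34], 0.75), ([378, 218, 23, 24], 0.63)]
flask [([233, 175, 20, 37], 0.77)]
petri [([324, 285, 29, 29], 0.89), ([315, 186, 4, 9], 0.53)]
sample_jar [([265, 233, 20, 31], 0.58)]
wash_bottle [([233, 202, 22, 44], 0.61)]
beaker [([234, 201, 23, 45], 0.71), ([237, 158, 19, 23], 0.59)]
pipette [([462, 248, 18, 52], 0.75), ([315, 215, 74, 63], 0.35)]
tube_rack [([429, 306, 57, 74], 0.67), ([234, 176, 20, 35], 0.28)]
side [[474.6, 0.0, 323.6], [0.0, 474.6, 209.1], [0.0, 0.0, 1.0]] [[0.804, -0.595, 0.009, -0.452], [0.376, 0.52, 0.767, -0.285], [-0.461, -0.613, 0.642, -1.4], [0.0, 0.0, 0.0, 1.0]] ['mtx', 'extrinsics']
heater [([325, 220, 79, 71], 0.81)]
start [([320, 228, 7, 
[... 450 characters left out ...]
, ([333, 174, 23, 19], 0.44), ([258, 189, 20, 29], 0.43)]
tube_rack [([263, 152, 52, 36], 0.81), ([290, 173, 25, 24], 0.62)]
{'mtx': array([[281.33076902,   0.        , 317.15220171],
       [  0.        , 281.33076902, 195.45489329],
       [  0.        ,   0.        ,   1.        ]]), 'T_tool_cam': array([[ 6.86258723e-04,  9.66304882e-01,  2.57399307e-01,
         6.43604922e-02],
       [ 9.99999761e-01, -6.42470899e-04, -2.54218996e-04,
         6.18090489e-04],
       [-8.02814926e-05,  2.57399420e-01, -9.66305093e-01,
        -1.25718012e-01],
       [ 0.00000000e+00,  0.00000000e+00,  0.00000000e+00,
         1.00000000e+00]])}
1.3 [1.79996236e+02 4.22565570e-04 9.00052398e+01] 0.017
```

Run:
```python
import cv2
a=cv2.imread("pics/scene0.png")[135:345,215:481]; cv2.imwrite("pics/sc.png",cv2.resize(a,None,fx=3,fy=2.85,interpolation=cv2.INTER_CUBIC))
a=cv2.imread("pics/side0.png")[130:340,185:451]; cv2.imwrite("pics/sd.png",cv2.resize(a,None,fx=3,fy=2.85,interpolation=cv2.INTER_CUBIC))
```

```text
(no output)
```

View pics/sc.png

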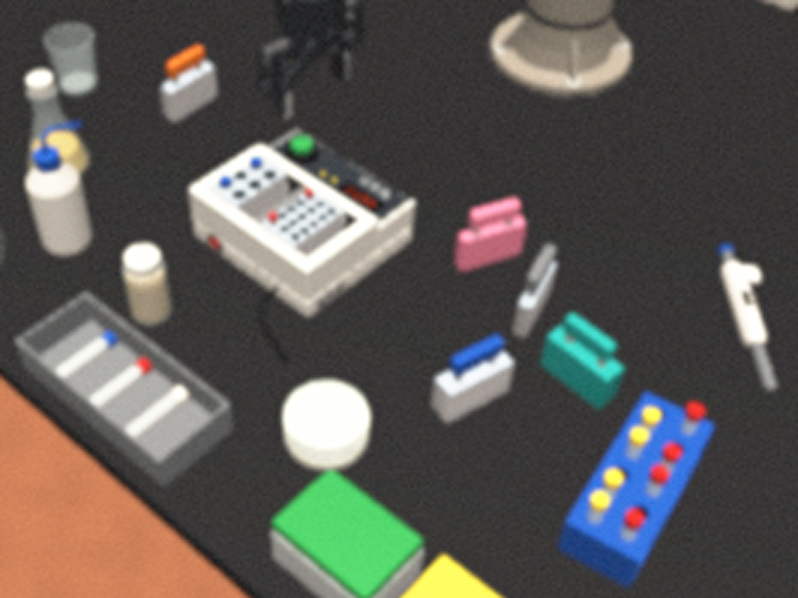

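View pics/sd.png

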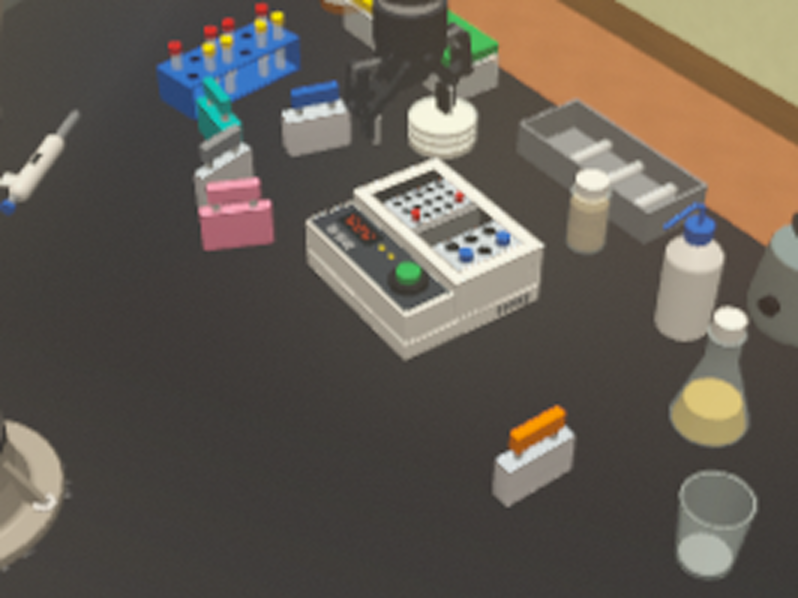

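```bash
cat > h.py <<'E'
from station import robot, fingers, vision, workorder, recognise
import cv2,numpy as np
from scipy.spatial.transform import Rotation as R
def rot(o): return R.from_euler('xyz',o,degrees=True).as_matrix()
def cam(name,pose=None):            # -> K, camera->world 4x4
    k=vision.calibration(name)
    if name!="wrist": return k["mtx"],np.linalg.inv(k["extrinsics"])
    T=np.eye(4); T[:3,:3]=rot(pose[1]); T[:3,3]=pose[0]
    return k["mtx"],T@k["T_tool_cam"]
def ray(c,uv):
    K,T=c; d=np.linalg.inv(K)@[uv[0],uv[1],1]; d=T[:3,:3]@(d*[1,-1,-1])
    return T[:3,3],d/np.linalg.norm(d)
def onz(c,uv,z):
    o,d=ray(c,uv); return o+d*(z-o[2])/d[2]
def tri(rs):
    A=sum(np.eye(3)-np.outer(d,d) for o,d in rs); b=sum((np.eye(3)-np.outer(d,d))@o for o,d in rs)
    return np.linalg.solve(A,b)
def proj(c,p):
    K,T=c; q=np.linalg.inv(T)@np.append(p,1); q=q[:3]*[1,-1,-1]; q=K@q; return q[:2]/q[2]
def wrist(fn):
    p=(np.array(robot.current_tool_pos()),np.array(robot.current_eef_rot()))
    im=vision.grab_frame("wrist"); cv2.imwrite(f"pics/{fn}.png",im[:,:,::-1]); return cam("wrist",p),im
HUE={"blue":(105,125,120,60),"orange":(5,20,150,120),"green":(50,75,100,50)}
def blob(im,col,near=None):
    h=HUE[col]; m=cv2.inRange(cv2.cvtColor(im,cv2.COLOR_RGB2HSV),(h[0],h[2],h[3]),(h[1],255,255))
    n,l,s,c=cv2.connectedComponentsWithStats(m)
    out=[(s[i,4],c[i],cv2.minAreaRect(np.argwhere(l==i)[:,::-1].astype(np.float32))) for i in range(1,n) if s[i,4]>30]
    return sorted(out,key=lambda t:-t[0])
E
python3 - <<'E'
from h import *
S,D=cam("scene"),cam("side")
def px(x,y,o): return (o[0]+x/3,o[1]+y/2.85)
a,b=(215,135),(185,130)
P={"blue":((479,355),(316,95)),"orange":((187,60),(537,430)),"grey":((543,263),(222,147)),"pink":((496,212),(233,190)),"turq":((592,335),(214,100)),
"key":((302,143),(407,272)),"jar":((143,255),(591,182)),"flasktop":((40,80),(730,320)),"beaker":((72,40),(717,495)),"wash":((48,158),(700,230)),"petri":((327,400),(442,112)),
"hrearL":((190,187),(542,243)),"hrearR":((308,268),(437,160))}
for n,(u,v) in P.items(): print(n,tri([ray(S,px(*u,a)),ray(D,px(*v,b))]).round(3))
E
```

```text
blue [0.625 0.305 0.088]
orange [ 0.468 -0.318  0.089]
grey [0.468 0.276 0.087]
pink [0.433 0.187 0.089]
turq [0.517 0.376 0.083]
key [ 0.501 -0.063  0.1  ]
jar [ 0.771 -0.058  0.102]
flasktop [ 0.677 -0.357  0.154]
beaker [ 0.546 -0.478  0.089]
wash [ 0.763 -0.231  0.147]
petri [0.76  0.214 0.056]
hrearL [ 0.653 -0.108  0.098]
hrearR [0.656 0.09  0.096]
```

Run:
```python
from h import *
def rep(c,im,cols,z):
    for col in cols:
        for a,ct,r in blob(im,col)[:3]:
            bx=cv2.boxPoints(r); e=max((bx[1]-bx[0],bx[2]-bx[1]),key=lambda v:np.hypot(*v))
            p,q=onz(c,ct,z),None; d=onz(c,ct+e/2,z)-onz(c,ct-e/2,z)
            print(col,a,ct.round(1),p.round(4),"yaw",np.degrees(np.arctan2(d[1],d[0])).round(1),np.array(r[1]).round(1))
for i,(p,cols,z) in enumerate([((.57,-.03,.30),["green"],.102),((.60,.02,.30),["green"],.102),((.468,-.318,.25),["orange"],.098),((.50,-.29,.25),["orange"],.098),((.60,.27,.25),["blue"],.098),((.58,.30,.25),["blue"],.098)]):
    robot.move_to(p,[180,0,90]); robot.pause(.15)
    c,im=wrist(f"w{i}"); rep(c,im,cols,z)
print(robot.current_time_s())
```

```text
green 427 [263.1 205.2] [ 0.5047 -0.0626  0.102 ] yaw 0.2 [22. 22.]
green 404 [241.2 241.1] [ 0.5055 -0.0618  0.102 ] yaw 45.2 [21.2 22.6]
orange 225 [318.  179.5] [ 0.471  -0.3092  0.098 ] yaw 0.2 [56.  4.]
orange 312 [291.  202.6] [ 0.4732 -0.3079  0.098 ] yaw 0.0 [55.  5.]
blue 885 [341.7 149.8] [0.6255 0.3049 0.098 ] yaw -15.3 [61.3 14.6]
blue 856 [282.    4.9] [0.5712 0.4295 0.098 ] yaw -0.1 [ 15. 102.]
blue 138 [ 7.4 64.5] [0.3202 0.3824 0.098 ] yaw -31.4 [21.1 10.1]
blue 5361 [339.6  16.3] [0.6012 0.4508 0.098 ] yaw -0.0 [ 43. 191.]
blue 941 [360.3 179. ] [0.625 0.306 0.098] yaw -15.1 [61.8 15.7]
blue 147 [29.1 90.5] [0.3142 0.39   0.098 ] yaw -33.6 [21.1 10.3]
7.1833
```

View pics/w1.png

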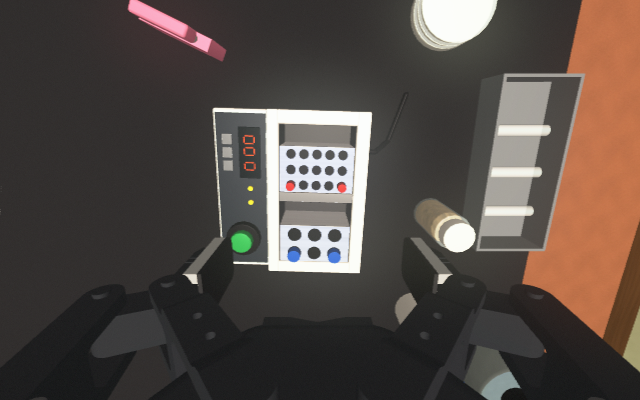

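Run:
```python
import cv2,numpy as np
a=cv2.resize(cv2.imread("pics/w1.png")[100:280,205:385],(600,600),interpolation=cv2.INTER_CUBIC)
f=lambda n,x,y:cv2.resize(cv2.imread(n)[y:y+100,x:x+66],(200,300),interpolation=cv2.INTER_CUBIC)
g=lambda n,x,y:cv2.resize(cv2.imread(n)[y:y+150,x:x+100],(200,300),interpolation=cv2.INTER_CUBIC)
cv2.imwrite("pics/m.png",np.hstack([a,np.vstack([g("pics/w3.png",240,130),g("pics/w5.png",310,110)])]))
```

```text
(no output)
```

View pics/m.png

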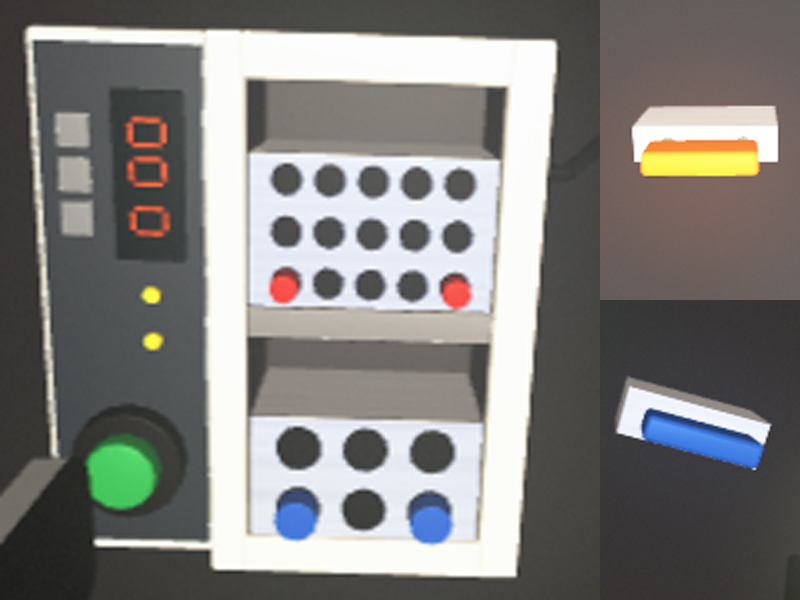

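Run:
```python
from h import *
c=cam("wrist",(np.array([.60,.02,.30]),np.array([180,0,90])))
for n,x,y in [("topUL",205,30),("topUR",556,42),("topLR",518,577),("topLL",213,570),("Lbay wall L",247,79),("Lbay wall R",507,87),("Lblk l",250,152),("Lblk r",498,159),("Lblk bot l",249,304),("Lblk bot r",490,311),("webR l",249,333),("webR r",491,343),("Rblk l",252,413),("Rblk r",483,420),("Rblk bot l",250,535),("Rblk bot r",478,541)]:
    print(n,onz(c,(205+x/3.3333,100+y/3.3333),.095).round(4))
# orange edges (bright/saturated included)
im=cv2.imread("pics/w3.png"); hs=cv2.cvtColor(im,cv2.COLOR_BGR2HSV)
c3=cam("wrist",(np.array([.5,-.29,.25]),np.array([180,0,90])))
m=cv2.inRange(hs[130:280,240:340],(5,120,150),(35,255,255)); pts=np.argwhere(m)[:,::-1]+[240,130]
r=cv2.minAreaRect(pts.astype(np.float32)); print("orange",r)
for b in cv2.boxPoints(r): print(b.round(1),onz(c3,b,.098).round(4))
c5=cam("wrist",(np.array([.58,.30,.25]),np.array([180,0,90])))
HSV=cv2.cvtColor(cv2.imread("pics/w5.png")[:,:,::-1].copy(),cv2.COLOR_RGB2HSV)
for a,ct,r in blob(cv2.imread("pics/w5.png")[:,:,::-1].copy(),"blue")[1:2]:
  for b in cv2.boxPoints(r): print(b.round(1),onz(c5,b,.098).round(4))
c4=cam("wrist",(np.array([.60,.27,.25]),np.array([180,0,90])))
print("blue tri",tri([ray(c4,(341.7,149.8)),ray(c5,(360.3,179))]))
```

```text
topUL [0.5437 0.0968 0.095 ]
topUR [0.6623 0.093  0.095 ]
topLR [ 0.6576 -0.1092  0.095 ]
topLL [ 0.5376 -0.1062  0.095 ]
Lbay wall L [0.5573 0.0808 0.095 ]
Lbay wall R [0.6463 0.0782 0.095 ]
Lblk l [0.5575 0.0562 0.095 ]
Lblk r [0.644  0.0538 0.095 ]
Lblk bot l [0.5553 0.0016 0.095 ]
Lblk bot r [ 0.643 -0.001  0.095]
webR l [ 0.555  -0.0094  0.095 ]
webR r [ 0.6438 -0.0131  0.095 ]
Rblk l [ 0.555  -0.0406  0.095 ]
Rblk r [ 0.6418 -0.0433  0.095 ]
Rblk bot l [ 0.5526 -0.091   0.095 ]
Rblk bot r [ 0.6414 -0.0936  0.095 ]
orange ((289.5, 208.5), (17.0, 59.0), 90.0)
[260. 200.] [ 0.4421 -0.3045  0.098 ]
[319. 200.] [ 0.5026 -0.3044  0.098 ]
[319. 217.] [ 0.5026 -0.3229  0.098 ]
[260. 217.] [ 0.4411 -0.3229  0.098 ]
[328.7 178.7] [0.5923 0.3079 0.098 ]
[332.7 163.5] [0.5961 0.3232 0.098 ]
[392.5 179.4] [0.6565 0.3072 0.098 ]
[388.4 194.6] [0.6535 0.2914 0.098 ]
blue tri [0.62542466 0.30581294 0.08950682]
```

```bash
cat >> h.py <<'E'
def pick(x,y,yaw,g=.085):
    o=[180,0,yaw]
    fingers.gripper_to(.6); robot.move_to([x,y,.20],o); robot.line_to([x,y,g-.002],o,.12)
    fingers.gripper_to(0,60); print("gap",robot.current_finger_gap(),"pos",np.round(robot.current_tool_pos(),4))
    robot.line_to([x,y,.26],o,.15); robot.pause(.1); print("gap",robot.current_finger_gap(),"F",np.round(robot.current_contact_force(),1),robot.current_time_s())
E
python3 - <<'E'
from h import *
pick(.472,-.3155,180)
robot.move_to([.602,.067,.26],[180,0,178.3]); robot.line_to([.602,.067,.20]); robot.pause(.2)
print(np.round(robot.current_tool_pos(),4),robot.current_eef_rot(),robot.current_time_s())
wrist("m1")
E
```

```text
gap 0.15410571180747454 pos [ 0.4725 -0.3163  0.0837]
gap 0.1555983970309732 F [-0.1 -0.5 -3.4] 12.8667
[0.603  0.0671 0.2017] [179.96854615   0.18579249 178.28751575] 15.1167
```

View pics/m1.png

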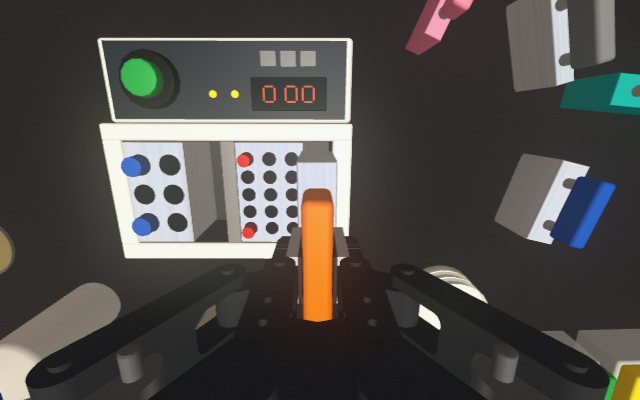

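```bash
cat >> h.py <<'E'
def insert(x,y,yaw,zs=.118,dys=(0,.001,-.001,.002,-.002,.003,-.003)):
    o=[180,0,yaw]
    for dy in dys:
        robot.line_to([x,y+dy,.186],o,.1); robot.pause(.1)
        hit=robot.line_to([x,y+dy,.160],o,.04,f_stop=10)
        print("dy",dy,hit,np.round(robot.current_tool_pos(),4),np.round(robot.current_contact_force(),1))
        if not hit: break
    else: return False
    hit=robot.line_to([x,y+dy,zs-.003],o,.05,f_stop=15); robot.pause(.1)
    print("down",hit,np.round(robot.current_tool_pos(),4),np.round(robot.current_contact_force(),1),robot.current_time_s()); return True
E
python3 - <<'E'
from h import *
c=cam("wrist",(np.array(robot.current_tool_pos()),np.array(robot.current_eef_rot())))
print("bar end",onz(c,(317,190),.2146),"expect x",.603-.031)
im=cv2.imread("pics/m1.png")
for z,a in [(.095,[(239,150),(236,240),(225,150),(229,240),(194,150)]),(.103,[(298,155),(336,155)])]:
    for p in a: print(p,onz(c,p,z).round(4))
insert(.602,.067,178.3)
E
```

```text
bar end [0.56600471 0.0674528  0.2146    ] expect x 0.572
(239, 150) [0.5602 0.0039 0.095 ]
(236, 240) [ 0.6396 -0.0069  0.095 ]
(225, 150) [ 0.5599 -0.0076  0.095 ]
(229, 240) [ 0.6395 -0.0131  0.095 ]
(194, 150) [ 0.5592 -0.0329  0.095 ]
(298, 155) [0.5648 0.0525 0.103 ]
(336, 155) [0.5657 0.0826 0.103 ]
dy 0 False [0.6022 0.067  0.1602] [ 0.3  0.2 -2.6]
down True [0.6011 0.0668 0.1187] [-0.5 -0.1  5.5] 17.2333
```

Run:
```python
from h import *
fingers.gripper_to(.4); p=robot.current_tool_pos(); robot.line_to([p[0],p[1],.25],None,.15)
pick(.6252,.306,164.8)
robot.line_to([.60,.20,.27],[180,0,171],.2)
robot.move_to([.5995,-.027,.27],[180,0,178.3]); robot.line_to([.5995,-.027,.21]); robot.pause(.2)
print(np.round(robot.current_tool_pos(),4),robot.current_eef_rot(),robot.current_time_s())
wrist("t1")
```

```text
gap 0.15548332749852745 pos [0.6255 0.3057 0.0838]
gap 0.15313624093838005 F [-0.5 -0.4 -4.4] 22.8667
[ 0.6006 -0.0267  0.2117] [179.99273042   0.1931969  178.32364165] 25.225
```

View pics/t1.png

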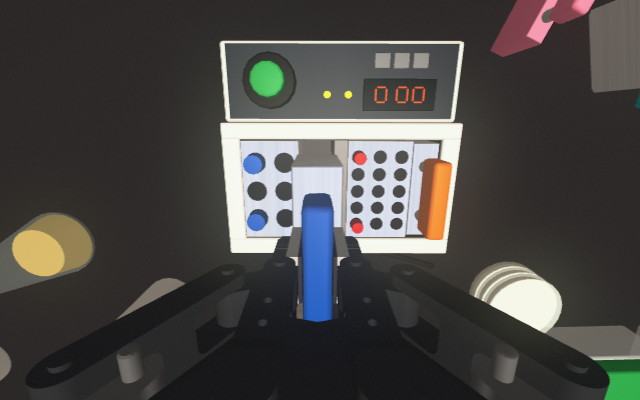

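Run:
```python
from h import *
ok=insert(.5995,-.027,178.3)
p=robot.current_tool_pos()
if ok and abs(p[2]-.1188)<.0025:
    fingers.gripper_to(.4); robot.line_to([p[0],p[1],.25],None,.15)
    fingers.gripper_to(0)
    robot.move_to([.52,-.03,.29],[180,0,178.3]); robot.pause(.15)
    c,im=wrist("k1")
    for a,ct,r in blob(im,"green")[:1]: print(ct,onz(c,ct,.102).round(4))
    print(robot.current_time_s())
```

```text
dy 0 True [ 0.5974 -0.027   0.1698] [ 0.   0.3 -4.5]
dy 0.001 True [ 0.5976 -0.0262  0.1702] [-0.4 -0.5 -3.9]
dy -0.001 True [ 0.5973 -0.028   0.1699] [-0.3 -0.5 -4.4]
dy 0.002 True [ 0.5992 -0.026   0.1724] [-1.3  0.4  3.4]
dy -0.002 True [ 0.598  -0.0285  0.1706] [ 0.6  0.2 -4. ]
dy 0.003 True [ 0.5992 -0.0258  0.1725] [-1.6  0.2  2.6]
dy -0.003 True [ 0.599  -0.0287  0.172 ] [-0.3 -0.1 -3.2]
```

Run:
```python
from h import *
c=cam("wrist",(np.array([.6006,-.0267,.2117]),np.array([180,.19,178.3])))
print("bar end",onz(c,(317,196),.2247), "gap",robot.current_finger_gap())
for dx in (-.003,-.005,.002):
    if insert(.5995+dx,-.0272,178.3,dys=(0,)): break
```

```text
bar end [ 0.56634907 -0.02643142  0.2247    ] gap 0.15434699181220887
dy 0 False [ 0.5967 -0.0272  0.1602] [ 0.6 -1.  -4.2]
down True [ 0.5956 -0.0273  0.1187] [-0.3 -0.6  6.6] 33.3417
```

Seated at the same height as the medium blank (0.1187). Releasing and looking before pressing the key.

Run:
```python
from h import *
p=robot.current_tool_pos()
fingers.gripper_to(.4); robot.line_to([p[0],p[1],.25],None,.15)
fingers.gripper_to(0)
robot.move_to([.55,-.03,.29],[180,0,178.3]); robot.pause(.15)
c,im=wrist("k1")
for a,ct,r in blob(im,"green")[:1]: print(a,ct,onz(c,ct,.102).round(4))
print(robot.current_time_s())
```

```text
1397 [593.90622763 369.30637079] [0.8274 0.3429 0.102 ]
35.6917
```

View pics/k1.png

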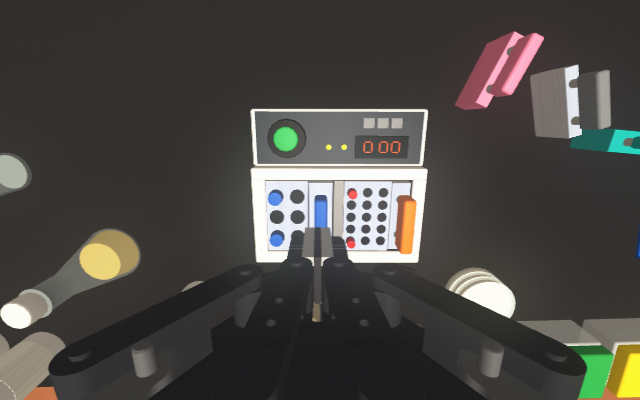

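Run:
```python
from h import *
c=cam("wrist",(np.array(robot.current_tool_pos()),np.array(robot.current_eef_rot())))
k=onz(c,(286,139),.102); print(k.round(4))
x,y=(k[0]+.505)/2,(k[1]-.0622)/2
robot.move_to([x,y,.16],[180,0,178.3])
robot.line_to([x,y,.122],None,.08); robot.pause(.1); f0=robot.current_contact_force()
hit=robot.line_to([x,y,.108],None,.03,f_stop=14); robot.pause(.2)
print(hit,np.round(robot.current_tool_pos(),4),np.round(robot.current_contact_force()-np.array(f0),1))
```

```text
[ 0.5038 -0.0631  0.102 ]
True [ 0.5054 -0.0628  0.1131] [-1.6 -1.4  6. ]
```

Run:
```python
from h import *
p=robot.current_tool_pos()
robot.line_to([p[0],p[1],.20],None,.12); robot.move_to([.48,0,.32],[180,0,178.3]); robot.pause(.4)
c,im=wrist("e1"); s=vision.grab_frame("scene")
a=cv2.resize(s[135:345,215:481],None,fx=1.9,fy=1.9); b=im[60:360,180:460]; b=cv2.resize(b,(294,a.shape[0]))
cv2.imwrite("pics/e.png",np.hstack([a,b])[:,:,::-1]); print(robot.current_time_s(),robot.current_contact_force())
```

```text
39.6333 [0.13472012 0.1795244  0.61829517]
```

View pics/e.png

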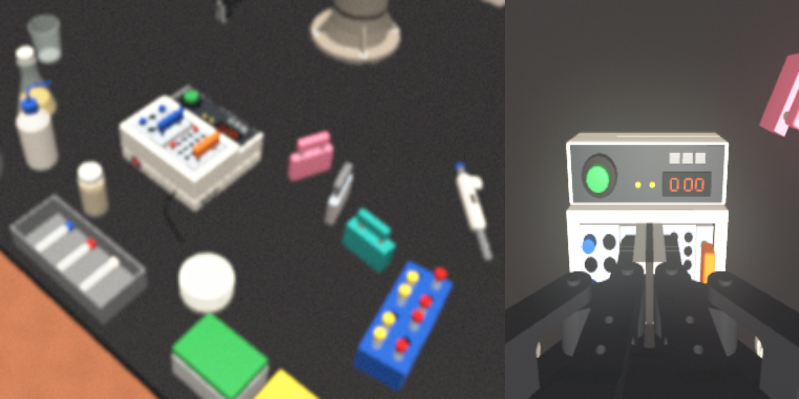

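The picture shows the blue and orange handles both in the heater. The grey blank and all the bystanders are where they were.

```bash
python3 -c "
from station import workorder
workorder.close_job()"
```

```text
the job is handed in; nothing more can be done
```

The job is handed in after about 40 s of the 70 s allowed. The medium (orange) blank is in the left slot, the thick (blue) blank is in the right slot, and the start key was pressed after both.

- **Choosing the slots:** the wrist camera measured the left slot at about 24.6 mm and the right at about 30.7 mm. I did not try the thin (grey) blank in either; it stayed on the bench, as did the pink and turquoise look-alikes.
- **Medium blank:** it went in on the first try.
- **Thick blank:** it caught at the mouth on seven tries, shifted ±3 mm sideways. Moving it 3 mm towards the robot let it go down.
- **Seating:** both blanks stopped with the tool at 0.1187 m, which is 35 mm above where they were gripped on the bench. That matches the slot floor height.
- **Start key:** it went down about 5.9 mm, with about 6 N on the tool, and then the arm backed off.
- **Last checks:** the pictures showed both handles level in the heater and the bystanders in place. The tool reads under 1 N and touches nothing. I judged the key's release and the blanks' tilt only by eye.

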